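# Load the specimen pallet and pin it to the tester's infeed bed

### The job

Sort the sealed specimen tins standing on the bench: they look alike, so feel by the lift which are full; stand the full ones in the specimen pallet on the black bed plate and the empty ones in the grey returns tray, all upright with the lid up and none left outside. Also lock the pallet to the bed with the two drop pins from the pin rack: put one through the bore at each end of the pallet, feel about on the bed for the hidden blind hole, and let the pin down until it is fully home with its flange flat on the lug. Leave the other tools and parts on the bench where they are.

Things in the scene. Friction and masses are not known exactly. Their poses are not given: they have to be found in the camera images.
- tin_a_mid (a point): sealed round aluminium screw-top specimen tin standing lid up, 48 across, 46 high; all tins look the same outside, a full one weighs about 300 g (230 to 370), an empty one about 60 g (under 80). This point is its centre, 23 above its underside; z is its axis, towards the lid. None: not there today
- tin_b_mid (a point): sealed round aluminium screw-top specimen tin standing lid up, 48 across, 46 high; all tins look the same outside, a full one weighs about 300 g (230 to 370), an empty one about 60 g (under 80). This point is its centre, 23 above its underside; z is its axis, towards the lid. None: not there today
- tin_c_mid (a point): sealed round aluminium screw-top specimen tin standing lid up, 48 across, 46 high; all tins look the same outside, a full one weighs about 300 g (230 to 370), an empty one about 60 g (under 80). This point is its centre, 23 above its underside; z is its axis, towards the lid. None: not there today
- tin_d_mid (a point): sealed round aluminium screw-top specimen tin standing lid up, 48 across, 46 high; all tins look the same outside, a full one weighs about 300 g (230 to 370), an empty one about 60 g (under 80). This point is its centre, 23 above its underside; z is its axis, towards the lid. None: not there today
- tin_e_mid (a point): sealed round aluminium screw-top specimen tin standing lid up, 48 across, 46 high; all tins look the same outside, a full one weighs about 300 g (230 to 370), an empty one about 60 g (under 80). This point is its centre, 23 above its underside; z is its axis, towards the lid. None: not there today
- tin_f_mid (a point): sealed round aluminium screw-top specimen tin standing lid up, 48 across, 46 high; all tins look the same outside, a full one weighs about 300 g (230 to 370), an empty one about 60 g (under 80). This point is its centre, 23 above its underside; z is its axis, towards the lid. None: not there today
- pallet_in (a point): the specimen pallet: shallow aluminium tray lying on the black bed plate, with a square lug with a bore at each end, inside 222 (its y) by 72 (its x), floor and walls 4 thick, rim 8 above the floor; fixed. This point is the centre of its inner floor, z up. The pallet underside (4 below this point) rests on the bed, 36 above the bench; the bed plate is 100 by 344, fixed
- returns_in (a point): the returns tray: shallow grey plastic tray without lugs standing on the bench, inside 222 (its y) by 72 (its x), floor and walls 4 thick, rim 8 above the floor; fixed. This point is the centre of its inner floor, z up
- bore_1 (a point): centre of the mouth (top) of the 28 wide bore in the lug at the pallet's -y end; lug 48 square, 20 high. On the bed's flat black top, 20 below this point, is a blind hole 14 wide, 32 deep. The pallet lies on the bed with play: the hole's centre is anywhere within 7.5 of the bore's axis, neither reported nor to be seen, and must be felt for. Bed and pallet do not shift
- bore_2 (a point): centre of the mouth (top) of the 28 wide bore in the lug at the pallet's +y end; lug 48 square, 20 high. On the bed's flat black top, 20 below this point, is a blind hole 14 wide, 32 deep. The pallet lies on the bed with play: the hole's centre is anywhere within 7.5 of the bore's axis, neither reported nor to be seen, and must be felt for. Bed and pallet do not shift
- pin_1_knob (a point): drop pin, 110 g, upright in the pin rack at the start. Tip up: steel shank 12 across, 48 long, foot tapered over 3; flange 36 across, 5 thick; black knob 18 x 18, 40 high. This point: centre of the knob, 73 above the tip, 25 above the flange's underside; z up the pin, x and y square to the knob. Fully home it is 25 above the bore's mouth, with the tip on the bed 53. Either pin fits either bore
- pin_2_knob (a point): drop pin, 110 g, upright in the pin rack at the start. Tip up: steel shank 12 across, 48 long, foot tapered over 3; flange 36 across, 5 thick; black knob 18 x 18, 40 high. This point: centre of the knob, 73 above the tip, 25 above the flange's underside; z up the pin, x and y square to the knob. Fully home it is 25 above the bore's mouth, with the tip on the bed 53. Either pin fits either bore
- rack: pin rack: dark block 50 (its x) by 110 (its y), 55 high, fixed; origin at the centre of its underside. The pins stand in two holes 15 wide at y = -29 and +29, their flanges on its top
- caliper: digital caliper, steel beam 200 mm long, lying on the bench beyond the trays; not part of the job
- jaw_1: serrated steel jaw insert, 30 x 45 x 40, on the bench beyond the trays; not part of the job
- jaw_2: a second jaw insert like jaw_1; not part of the job
- platen: round steel compression platen, 64 across, 22 high, beyond the trays; not part of the job
- dogbone: flat white plastic test bar, 150 x 19 x 4, lying between the robot and the tins; not part of the job
- driver: screwdriver lying between the robot and the tins; not part of the job
- cell: round steel load cell, 104 across, 94 high, standing to the left of everything; not part of the job
Things that resemble listed ones, but are neither listed nor needed, are in the scene too. Leave any purple look-alike of the part that bears tin_f_mid alone. What is shaped like the part that bears tin_a_mid but blue is not meant.

How it is judged:
By the outcome, as a careful person would: the job done as asked, in the order asked, and still so for the second after the job is handed in, with the robot touching nothing.
Of tin_a, tin_b, tin_c, tin_d, tin_e, tin_f only 4 to 6 are there at a start; the rules pass over those that are not, and their reading is None.
At some moment in a run one of tin_a, tin_b, tin_c, tin_d, tin_e, tin_f may be knocked a few centimetres aside while the robot is not near it.
It also fails if it takes over 210 s, if anything falls off the work surface, if the arm or the gripper's body presses on something with over 40 N, if the wrist force passes 120 N, or if a joint passes its speed limit or range.

### The arm

A 7-joint arm with a two-finger parallel gripper is mounted at the origin on the work surface. World frame = base frame: x ahead of the robot, y to its left, z up, the work surface at z = 0. Lengths are in m, angles in rad, forces in N, time in s.
With the tool pointing down it reaches from about 0.35 to 0.9 m from the base axis. Payload 8.1 kg.
Tool frame: the origin (TCP) lies midway between the tips of the shut fingers; the grasp point (between the pads) lies arm.tcp_to_grasp behind it (arm.tcp_to_grasp is the distance from the TCP to the grasp point, in m); z points along the fingers, y is the line along which they close (so a half turn about z gives the same grasp; the last joint's range is limited). The gripper opens to 92 mm and grips with 3 to 60 N. Pads are 19 mm wide; open, the fingers measure 130 mm over their backs; the gripper's body (75 mm by 190 mm) begins 47 mm behind the grasp point.
Start: joints at [-1.242, 0.434, 0.025, 1.573, -0.012, 1.134, -0.075], TCP at [0.262, 0.568, 0.227] pointing down, gripper open.
Joint ranges: [-2.62, 2.62], [-0.44, 2.09], [-1.27, 1.32], [0.08, 2.57], [-1.32, 4.46], [0.12, 2], [-2.74, 2.74]. Speed limits (rad/s): [2.22, 2.22, 3.01, 3.01, 3.14, 3.14, 3.14].

### API

Orientations are given as a rotation vector (axis times angle).
In Python, from cell import observe, get_image, arm gives the robot as it stands. The module is installed in compiled form; this text tells all that it offers.
- The arm moves only by the tool drive_tool, never from a script. Its argument "steps" is a list of rows, each a list of 5 numbers: the closure, from 0 (fully open) to 1 (shut), then the shift along the world's x, y, z in mm, then the turn about the world's z in rad. In form: [[hand, x, y, z, roll], ...]. A call has 1 to 20 rows; each row shifts and turns the commanded pose from where the row before left it; what a row does not reach is not made up. A row lasts 1/12 s, in which the tool goes at most 41.7 mm and 7.16 degrees, less where a joint would pass 70% of its speed; a pose out of reach is approached as far as the arm can. A call with a gripper value outside its range is refused whole. The fingers move at their own pace and stop on an object; "grip_force" is the grip in N (left out, the last holds). Time passes only in rows, so rows that do not move let the fingers close. It gives the time, the measured TCP pose, the force, the opening and the grip force at its end, in the units of the state.
- observe(): the state, without advancing time (a new reading comes with each control period).
- get_image(name): name is "scene" or "top" or "wrist"; returns a dict with "image" (420x560x3 uint8, red, green, blue), "vfov" (degrees; the focal length in pixels is half the picture's height over the tangent of half this angle, whatever the lens; pixels are square), "cx", "cy" (the principal point, pixels), "k1" (the pictures are not rectified: a ray, as slopes to the right and down, at radius r is drawn at 1 + k1 r^2 times it, then the intrinsics apply), "xyz" and "attitude" of the camera in the world. Camera axes: x right, y down, z forward; pixel columns grow to the right and rows downward; lengths in m; the calibration is good to about 2 mm. A picture is of the moment at which its call begins. There is no depth.
- arm.sign_off(): hands the job in; it is judged then, once.
The state is a dict: "clock": time; "joints": joint angles; "dq": joint speeds; "joint_efforts": joint torques, N m; "position": TCP position; "ee_rot": TCP orientation; "force": force on the tool from outside, world axes, zero at the start; "ft_torque": the same for the moment, N m; "width": opening from 0.0 (shut) to 1.0 (fully open); "gripper_force": force on a finger pad.
Only numpy, scipy, OpenCV 4.12 (cv2) and the standard library are available. Lean on these libraries where they do the work, as an engineer would, in place of code of your own. Each camera call takes 0.05 s, during which the arm holds its last target. There are 200 camera calls.

## Working session

There is one attempt and no reset: what is moved stays moved. The work goes in short steps, Python scripts to look and compute and a tool call to move; the robot and the scene stay as the last step left them, time stands still between calls to the robot, and variables do not carry over. Pictures are saved under pics/ and viewed, at most 14 in all, crops included, and the job is handed in when it is done.

Besides the shell and the picture viewer there is one more tool, called after "Call:" by a JSON object that holds its "op" and its "data". drive_tool: Moves the arm, as the interface text tells. Its arguments: {"type":"object","properties":{"steps":{"type":"array"},"grip_force":{"type":"number"}},"required":["steps"]}

```bash
mkdir -p pics; cat > h.py <<'E'
import numpy as np, cv2
from scipy.spatial.transform import Rotation as R
from cell import observe, get_image, arm
def rot(a):
    a=np.array(a,float)
    if a.shape==(3,3): return a
    return R.from_rotvec(a).as_matrix() if a.size==3 else R.from_quat(a).as_matrix()
def K(c):
    h=c["image"].shape[0]; f=h/2/np.tan(np.radians(c["vfov"])/2)
    return np.array([[f,0,c["cx"]],[0,f,c["cy"]],[0,0,1]])
def cast(c,uv,z):
    uv=np.array(uv,float).reshape(-1,1,2)
    n=cv2.undistortPoints(uv,K(c),np.array([c["k1"],0,0,0,0.])).reshape(-1,2)
    # note model: r_d = r(1+k1 r^2), same as OpenCV
    d=np.c_[n,np.ones(len(n))]@rot(c["attitude"]).T
    o=np.array(c["xyz"]); t=(z-o[2])/d[:,2]
    return o+d*t[:,None]
def proj(c,p):
    p=np.array(p,float).reshape(-1,3); Rm=rot(c["attitude"])
    q=(p-np.array(c["xyz"]))@Rm
    return cv2.projectPoints(q,np.zeros(3),np.zeros(3),K(c),np.array([c["k1"],0,0,0,0.]))[0].reshape(-1,2)
def save(c,n,crop=None,s=1):
    im=c["image"][:,:,::-1]
    if crop: im=im[crop[1]:crop[3],crop[0]:crop[2]]
    cv2.imwrite(f"pics/{n}.png",cv2.resize(im,None,fx=s,fy=s,interpolation=cv2.INTER_CUBIC))
E
python3 - <<'E'
from h import *
s=observe(); print(s); print(arm.tcp_to_grasp)
import pickle
for n in("scene","top","wrist"):
    c=get_image(n); pickle.dump(c,open(n+"0.pkl","wb")); save(c,n+"0",s=1.4); print(n,c["vfov"],c["cx"],c["cy"],c["k1"],c["xyz"],c["attitude"])
E
```

```text
{'clock': 0.0, 'joints': array([-1.24159369,  0.43520379,  0.02496752,  1.57405834, -0.01160245,
        1.13400423, -0.07509651]), 'dq': array([-1.66226910e-05,  2.16659286e-03, -9.96493283e-04, -8.54993208e-04,
       -2.03797233e-03, -2.16505990e-04,  6.33316960e-04]), 'joint_efforts': array([-1.57150491e-03, -6.67829847e+01,  9.83969830e-01, -3.14452672e+01,
       -6.06942200e-02,  4.26045607e-02,  1.79743392e-04]), 'position': array([0.26140848, 0.56716341, 0.22597182]), 'ee_rot': array([-6.73069965e-01, -3.06844423e+00,  2.38153461e-03]), 'force': array([0.0947753 , 0.22297674, 1.22534613]), 'ft_torque': array([-0.00109332,  0.03920294, -0.02721633]), 'gripper_force': 0.0, 'width': 0.997057961469692}
0.0188
scene 45.2281096293659 277.27158087971446 217.67934038400406 -0.18384272444554928 [1.40792301 0.31577629 0.82925866] [-1.50056949 -1.94006885  0.94520934]
top 50.53659767552916 282.8053217999315 207.0340083030196 -0.08977774138609224 [0.46324755 0.07255056 1.14345302] [-2.2078063   2.17606138 -0.04059256]
wrist 63.53601049666607 280.96351095066706 209.94206231270783 -0.0629834690791616 [0.19362513 0.59802249 0.38341585] [2.43856522 1.56396837 0.21989346]
```

View pics/top0.png

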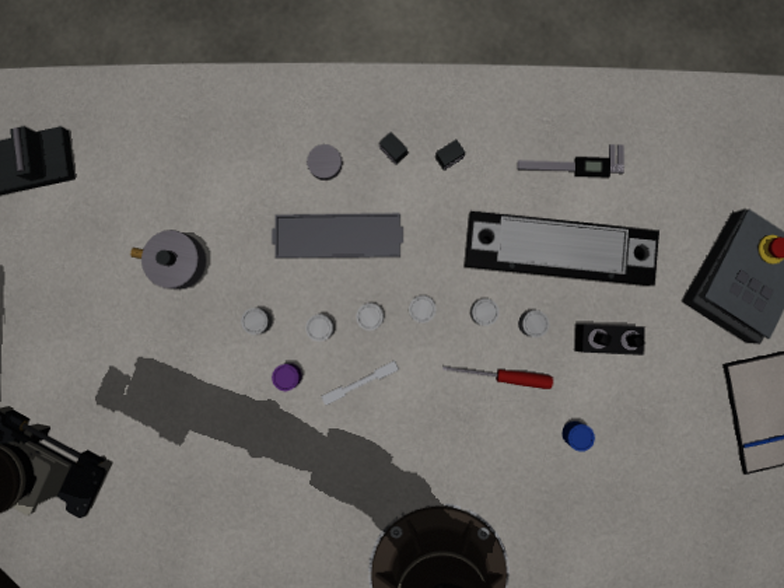

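View pics/scene0.png

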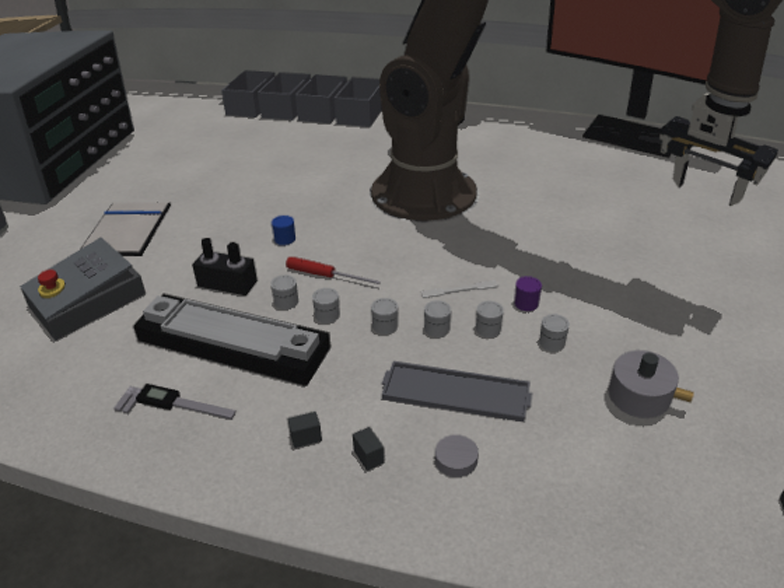

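The top view (1.4× scale) shows six white tins at about (256,320), (320,327), (371,316), (423,308), (484,311) and (533,323). The purple look-alike is at (286,377) and the blue one at (579,436). The returns tray is at (338,236), the pallet at (562,247) with bores at (486,237) and (641,253), and the rack with two pins at (610,338). I'll leave the purple and blue tins alone.

```bash
python3 - <<'E'
from h import *
import pickle
c=pickle.load(open("top0.pkl","rb")); im=c["image"]
S=4; x0,y0,x1,y1=160,140,480,280
g=cv2.cvtColor(im,cv2.COLOR_RGB2GRAY)
crop=cv2.resize(g[y0:y1,x0:x1],None,fx=S,fy=S,interpolation=cv2.INTER_CUBIC)
cs=cv2.HoughCircles(cv2.GaussianBlur(crop,(5,5),0),cv2.HOUGH_GRADIENT,1,60,param1=80,param2=18,minRadius=32,maxRadius=46)
for u,v,r in sorted(cs[0].tolist()):
    px=np.array([(u+.5)/S-.5+x0,(v+.5)/S-.5+y0]); print("circ",px.round(1),r/S,cast(c,px,.046)[0].round(4))
m=(g>165).astype(np.uint8)
n,l,st,ce=cv2.connectedComponentsWithStats(m)
for i in range(1,n):
    if st[i,4]>80 and st[i,1]>130: print(st[i],ce[i].round(1))
save(c,"topcrop",(310,140,480,260),4.5)
E
```

```text
circ [182.8 228.8] 8.425000190734863 [0.4582 0.3322 0.046 ]
circ [204.  269.2] 9.975000381469727 [0.3591 0.277  0.046 ]
circ [228.  232.8] 11.350000381469727 [0.4501 0.2192 0.046 ]
circ [264.8 226. ] 9.324999809265137 [0.4682 0.1286 0.046 ]
circ [346.5 223. ] 11.350000381469727 [ 0.4784 -0.073   0.046 ]
circ [381.  230.8] 11.074999809265137 [ 0.4605 -0.1586  0.046 ]
```

View pics/topcrop.png

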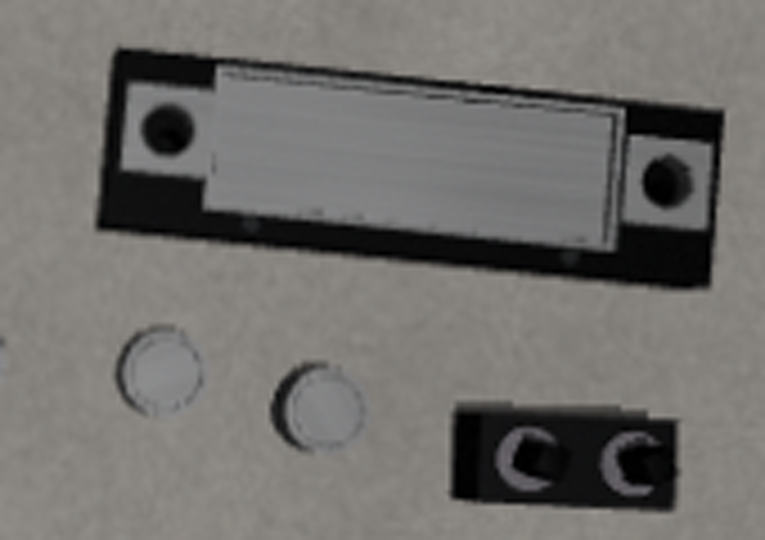

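The crop shows the pallet with bore mouths at (167,130) and (668,181) in crop pixels. The rack has pin flanges at about (530,458) and (637,462), and tins stand at (163,371) and (320,408).

```bash
python3 - <<'E'
from h import *
import pickle
c=pickle.load(open("top0.pkl","rb")); im=c["image"]
g=cv2.cvtColor(im,cv2.COLOR_RGB2GRAY)
U=lambda u,v,x0=310,y0=140,S=4.5:((u+.5)/S-.5+x0,(v+.5)/S-.5+y0)
b=cast(c,[U(167,130),U(668,181)],.056); print("bores",b.round(4),np.hypot(*(b[0]-b[1])[:2]))
print("yaw pallet",np.degrees(np.arctan2(*(b[0]-b[1])[[1,0]])))
print("flanges",cast(c,[U(528,458),U(637,462)],.060).round(4))
print("rack top corners",cast(c,[U(480,407),U(676,420),U(674,509),U(476,498)],.055).round(4))
gb=cv2.GaussianBlur(g,(3,3),0)
for a in [(183,229),(229,233),(265,226),(302,220),(346,222),(381,231)]:
    x,y=a; w=gb[y-16:y+17,x-16:x+17]; bg=np.median(w)
    best=None
    m=cv2.morphologyEx((w>bg+10).astype(np.uint8),cv2.MORPH_OPEN,np.ones((2,2)))
    n,l,st,ce=cv2.connectedComponentsWithStats(m); i=1+np.argmax(st[1:,4])
    pts=np.argwhere(l==i)[:,::-1].astype(np.float32); (cx,cy),r=cv2.minEnclosingCircle(pts)
    px=(cx+x-16,cy+y-16); print("tin",a,bg,st[i],np.round(px,1),round(r,1),cast(c,px,.046)[0].round(4))
w=((g<112)&(g>55)).astype(np.uint8)[145:195,185:300]
w=cv2.morphologyEx(w,cv2.MORPH_OPEN,np.ones((9,9)))
n,l,st,ce=cv2.connectedComponentsWithStats(w); i=1+np.argmax(st[1:,4])
r=cv2.minAreaRect(np.argwhere(l==i)[:,::-1].astype(np.float32)); print(r)
bx=cv2.boxPoints(r)+[185,145]; print("returns",cast(c,bx,.012).round(4),cast(c,bx,.012).mean(0))
E
```

```text
bores [[ 0.6123 -0.0712  0.056 ]
 [ 0.5889 -0.3491  0.056 ]] 0.2788926375174588
yaw pallet 85.1884514572728
flanges [[ 0.4359 -0.2692  0.06  ]
 [ 0.4343 -0.3297  0.06  ]]
rack top corners [[ 0.4633 -0.2441  0.055 ]
 [ 0.4574 -0.3534  0.055 ]
 [ 0.4086 -0.3524  0.055 ]
 [ 0.4137 -0.2421  0.055 ]]Traceback (most recent call last):
  File "<stdin>", line 15, in <module>
    return _wrapfunc(a, 'argmax', axis=axis, out=out, **kwds)
    return bound(*args, **kwds)
ValueError: attempt to get argmax of an empty sequence
```

```bash
python3 - <<'E'
from h import *
import pickle
c=pickle.load(open("top0.pkl","rb")); im=c["image"]
g=cv2.cvtColor(im,cv2.COLOR_RGB2GRAY)
save(c,"tins",(165,145,325,250),5)
w=((g<112)&(g>55)).astype(np.uint8)[145:195,185:300]
w=cv2.morphologyEx(w,cv2.MORPH_OPEN,np.ones((9,9)))
n,l,st,ce=cv2.connectedComponentsWithStats(w); i=1+np.argmax(st[1:,4])
r=cv2.minAreaRect(np.argwhere(l==i)[:,::-1].astype(np.float32)); print(r)
bx=cv2.boxPoints(r)+[185,145]; print("returns",cast(c,bx,.012).round(4),cast(c,bx,.012).mean(0))
E
```

```text
((58.0, 23.5), (31.0, 88.0), 90.0)
returns [[0.6536 0.3032 0.012 ]
 [0.6561 0.0764 0.012 ]
 [0.5763 0.0753 0.012 ]
 [0.5734 0.3011 0.012 ]] [0.61485057 0.18898538 0.012     ]
```

View pics/tins.png

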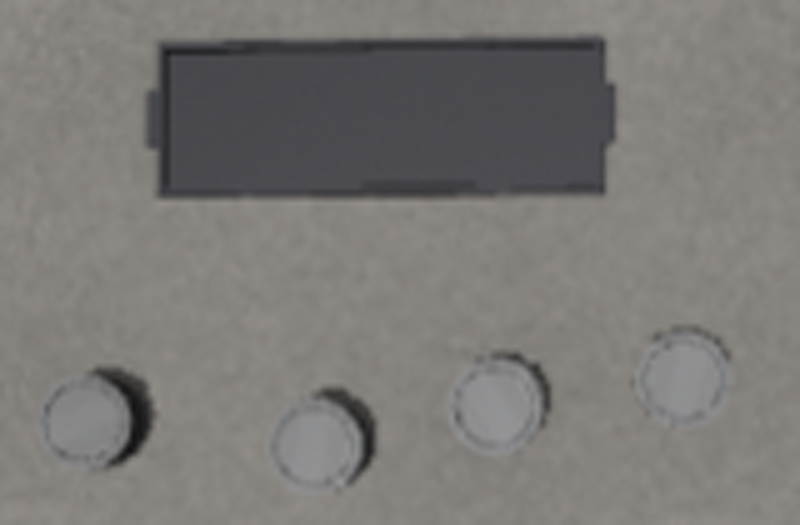

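```bash
python3 - <<'E'
from h import *
import pickle
c=pickle.load(open("top0.pkl","rb"))
U=lambda u,v,x0,y0,S:((u+.5)/S-.5+x0,(v+.5)/S-.5+y0)
t=[U(u,v,165,145,5) for u,v in[(87,421),(318,443),(497,405),(683,378)]]+[U(u,v,310,140,4.5) for u,v in[(162,371),(321,407)]]
print(cast(c,t,.046).round(4))
print(cast(c,[U(382,117.5,165,145,5)],.012).round(4))
E
```

```text
[[ 0.458   0.3341  0.046 ]
 [ 0.449   0.2187  0.046 ]
 [ 0.4691  0.1304  0.046 ]
 [ 0.4838  0.0389  0.046 ]
 [ 0.4807 -0.0707  0.046 ]
 [ 0.4622 -0.1584  0.046 ]]
[[0.6156 0.1937 0.012 ]]
```

Call:
{"op": "drive_tool", "data": {"steps": [[0.2,20,-25,0,-0.12],[0.2,20,-25,0,-0.12],[0.2,20,-25,0,-0.12],[0.2,20,-25,0,-0.12],[0.2,20,-25,0,-0.12],[0.2,20,-25,0,-0.12],[0.2,20,-25,0,-0.12],[0.2,20,-25,-20,-0.12],[0.2,20,-20,-20,-0.12],[0.2,16,-16,-20,-0.06],[0.2,0,0,0,0],[0.2,0,0,0,0]], "grip_force": 25}}

```text
clock: 1.15
position: [0.4578, 0.3298, 0.1656]
ee_rot: [2.225, 2.217, -0.004]
force: [-0.3, 0.6, 0.1]
width: 0.8
gripper_force: 0.0
```

Call:
{"op": "drive_tool", "data": {"steps": [[0.2,0,4,-40,0],[0.2,0,0,-40,0],[0.2,0,0,-40,0],[0.2,0,0,-30,0],[0.2,0,0,0,0],[0.2,0,0,0,0]]}}

```text
clock: 1.65
position: [0.4564, 0.3362, 0.0164]
ee_rot: [-2.22, -2.222, 0.004]
force: [0.3, -0.4, 1.2]
width: 0.797
gripper_force: 0.0
```

```bash
python3 - <<'E'
from h import *
s=observe(); print(s["position"],s["force"])
c=get_image("wrist"); save(c,"w1"); print(proj(c,[.458,.334,.046]))
E
```

```text
[0.45641437 0.33622595 0.01644276] [ 0.335266   -0.43194214  1.21224297]
[[284.38141457 299.08925993]]
```

View pics/w1.png

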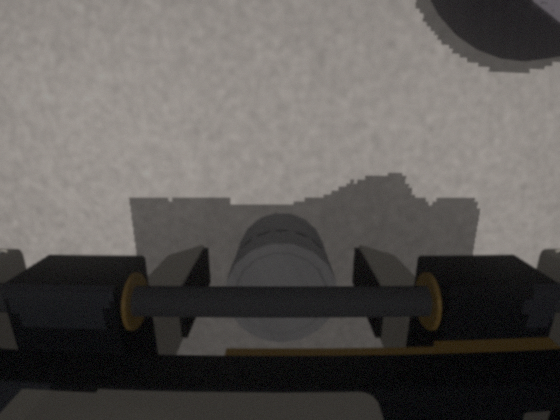

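The wrist view shows the tin at about (281,293), centred between the open fingers.

Call:
{"op": "drive_tool", "data": {"steps": [[0.6,0,0,0,0],[0.6,0,0,0,0],[0.6,0,0,0,0],[0.6,0,0,0,0],[0.6,0,0,0,0]]}}

```text
clock: 2.12
position: [0.4576, 0.3361, 0.0177]
ee_rot: [-2.222, -2.22, -0.002]
force: [-2.4, -0.4, 9.3]
width: 0.519
gripper_force: 25.0
```

Call:
{"op": "drive_tool", "data": {"steps": [[0.6,0,0,40,0],[0.6,0,0,40,0],[0.6,0,0,0,0],[0.6,0,0,0,0],[0.6,0,0,0,0],[0.6,0,0,0,0]]}}

```text
clock: 2.62
position: [0.4564, 0.3349, 0.0953]
ee_rot: [-2.222, -2.22, 0.004]
force: [0.7, 1.0, -3.6]
width: 0.518
gripper_force: 25.0
```

```bash
cat >> h.py <<'E'
def forces(n=10):
    f=[]
    for _ in range(n): f.append(observe()["force"].copy()); get_image("wrist")
    f=np.array(f); print("force mean",f.mean(0).round(2),"sd",f.std(0).round(2)); s=observe(); print(s["position"].round(4),s["width"],s["gripper_force"])
E
python3 -c "
from h import *; forces(8)"
```

```text
force mean [-0.04  0.26 -3.61] sd [0.55 0.45 0.34]
[0.4575 0.3355 0.0964] 0.51743896510245 24.999446868896484
```

Tin 1 pulls down 3.6 N, so it is full and goes to the pallet.

Call:
{"op": "drive_tool", "data": {"steps": [[0.6,0,-30,34,0],[0.6,9,-40,10,0],[0.6,9,-40,0,0],[0.6,9,-40,0,0],[0.6,9,-40,0,0],[0.6,9,-40,0,0],[0.6,9,-40,0,0],[0.6,9,-40,0,0],[0.6,9,-40,0,0],[0.6,9,-40,0,0],[0.6,9,-40,0,0],[0.6,9,-40,0,0],[0.6,9,-40,0,0],[0.6,9,-40,0,-0.04],[0.6,9,-40,0,-0.04],[0.6,10,-36,0,0],[0.6,0,0,0,0],[0.6,0,0,0,0],[0.6,0,0,0,0]]}}

```text
clock: 4.6
position: [0.5932, -0.2871, 0.1373]
ee_rot: [-2.309, -2.128, -0.0]
force: [0.9, 0.8, -1.8]
width: 0.517
gripper_force: 25.0
```

```bash
python3 - <<'E'
from h import *
forces(1); print(observe()["ee_rot"])
c=get_image("wrist"); save(c,"w2"); 
import pickle; pickle.dump(c,open("w2.pkl","wb"))
u=np.array([.0836,.9965]);v=np.array([.9965,-.0836]);o=np.array([.6006,-.2102])
for n,a,b,z in[("bore+",139,0,.056),("bore-",-139,0,.056),("rim-+",-115,40,.048),("rim--",-115,-40,.048),("rim++",115,40,.048),("rim+-",115,-40,.048)]: print(n,proj(c,[*(o+u*a/1e3+v*b/1e3),z]).round(1))
E
```

```text
force mean [ 0.88  0.85 -1.76] sd [0. 0. 0.]
[ 0.5935 -0.286   0.1374] 0.5187423753378969 24.999569356441498
[-2.30734719e+00 -2.12995150e+00 -7.10384136e-04]
bore+ [[ 284.  -123.1]]
bore- [[281.5 293.1]]
rim-+ [[332.  261.2]]
rim-- [[231.2 260.7]]
rim++ [[346.4 -73. ]]
rim+- [[220.9 -73.9]]
```

View pics/w2.png

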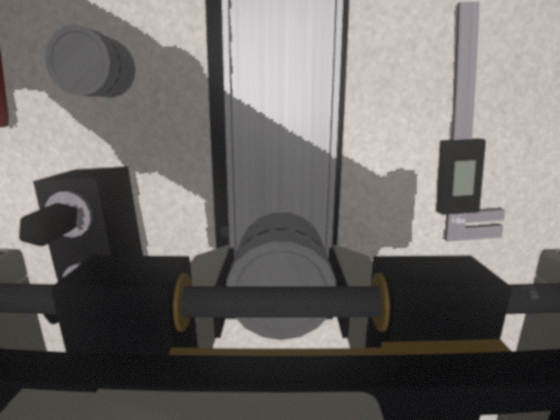

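The wrist view shows the held tin at (281,290) with the pallet walls on either side at x≈228 and 336 in row 150, as predicted to about 1 px. I'll average the force here before placing.

```bash
python3 -c "
from h import *; forces(8)"
```

```text
force mean [-0.07 -0.08 -3.41] sd [0.45 0.71 0.65]
[ 0.5936 -0.2871  0.138 ] 0.5238052643281377 24.999479055404663
```

Call:
{"op": "drive_tool", "data": {"steps": [[0.6,0,-4,-35,0],[0.6,0,0,-30,0],[0.6,0,0,-10,0],[0.6,0,0,0,0],[0.6,0,0,0,0],[0.6,0,0,0,0]]}}

```text
clock: 5.6
position: [0.5945, -0.292, 0.0646]
ee_rot: [2.308, 2.128, 0.001]
force: [-0.4, -0.3, -3.0]
width: 0.521
gripper_force: 25.0
```

Call:
{"op": "drive_tool", "data": {"steps": [[0.6,0,0,-3,0],[0.6,0,0,-3,0],[0.6,0,0,-1,0],[0.6,0,0,0,0],[0.6,0,0,0,0]]}}

```text
clock: 6.02
position: [0.5946, -0.2919, 0.0577]
ee_rot: [2.308, 2.128, 0.002]
force: [-0.6, 2.1, 6.9]
width: 0.515
gripper_force: 25.0
```

Call:
{"op": "drive_tool", "data": {"steps": [[0.2,0,0,0,0],[0.2,0,0,0,0],[0.2,0,0,2,0],[0.2,0,0,40,0],[0.2,0,0,40,0],[0.2,-33,33,0,0.04],[0.2,-33,33,0,0.04],[0.2,-33,33,0,0],[0.2,-33,34,0,0],[0.2,0,0,-40,0],[0.2,0,0,0,0],[0.2,0,0,0,0]]}}

```text
clock: 7.02
position: [0.4754, -0.173, 0.0976]
ee_rot: [-2.221, -2.219, 0.002]
force: [0.4, -0.1, -0.5]
width: 0.798
gripper_force: 0.0
```

```bash
cat >> h.py <<'E'
TINS=dict(t1=(.458,.334),t2=(.449,.2187),t3=(.4691,.1304),t4=(.4838,.0389),t5=(.4807,-.0707),t6=(.4622,-.1584))
import pickle
def check(names):
    c=get_image("top"); r=pickle.load(open("top0.pkl","rb"))
    for n in names:
        u,v=proj(c,[*TINS[n],.046])[0].round().astype(int)
        a=c["image"][v-14:v+15,u-14:u+15].astype(float); b=r["image"][v-14:v+15,u-14:u+15].astype(float)
        print(n,"diff",abs(a-b).mean().round(1))
    return c
E
python3 -c "
from h import *; forces(8); check(TINS)"
```

```text
force mean [0.3  0.06 0.38] sd [0.38 0.31 0.5 ]
[ 0.4765 -0.1738  0.0982] 0.802868935907066 0.0
t1 diff 31.1
t2 diff 20.3
t3 diff 20.6
t4 diff 20.9
t5 diff 21.7
t6 diff 64.8
```

```bash
cat >> h.py <<'E'
def corr(names,c=None):
    c=c or get_image("top"); r=pickle.load(open("top0.pkl","rb"))
    for n in names:
        u,v=proj(c,[*TINS[n],.046])[0].round().astype(int)
        a=cv2.cvtColor(c["image"],cv2.COLOR_RGB2GRAY)[v-40:v+41,u-40:u+41]; b=cv2.cvtColor(r["image"],cv2.COLOR_RGB2GRAY)[v-12:v+13,u-12:u+13]
        m=cv2.matchTemplate(a,b,cv2.TM_CCOEFF_NORMED); _,q,_,p=cv2.minMaxLoc(m); d=np.array(p)-28
        print(n,"score",round(q,2),"moved px",d,"new xy",cast(c,[(u+d[0],v+d[1])],.046)[0][:2].round(3))
    return c
E
python3 -c "
from h import *; c=corr(TINS); print(observe()['clock']); save(c,'top1',s=1.4)"
```

```text
t1 score 0.31 moved px [-17 -10] new xy [0.482 0.378]
t2 score 1.0 moved px [0 0] new xy [0.45  0.219]
t3 score 1.0 moved px [0 0] new xy [0.468 0.13 ]
t4 score 1.0 moved px [0 0] new xy [0.484 0.039]
t5 score 0.9 moved px [0 0] new xy [ 0.481 -0.072]
t6 score 0.22 moved px [0 0] new xy [ 0.462 -0.159]
7.5167
```

View pics/top1.png

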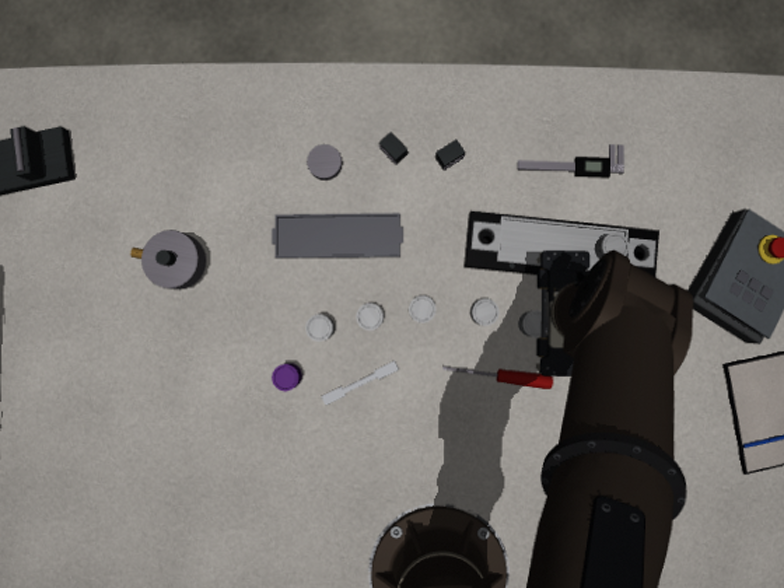

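The top view shows tin 1 standing in the pallet at (612,247), and the other tins unmoved. The gripper is beside tin 6 at (530,322).

Call:
{"op": "drive_tool", "data": {"steps": [[0.2,-14,16,0,0],[0.2,0,0,-20,0],[0.2,0,0,-35,0],[0.2,0,0,-27,0],[0.2,0,0,0,0],[0.6,0,0,0,0],[0.6,0,0,0,0],[0.6,0,0,0,0],[0.6,0,0,0,0],[0.6,0,0,40,0],[0.6,0,0,40,0],[0.6,0,0,40,0],[0.6,0,0,0,0],[0.6,0,0,0,0]]}}

```text
clock: 8.68
position: [0.464, -0.1574, 0.1389]
ee_rot: [2.219, 2.217, 0.007]
force: [-0.2, 0.1, -1.0]
width: 0.514
gripper_force: 25.0
```

```bash
python3 -c "
from h import *; forces(7)"
```

```text
force mean [-0.43 -0.04 -1.2 ] sd [0.29 0.34 0.37]
[ 0.4614 -0.157   0.1349] 0.5210762138002941 24.99986171722412
```

Call:
{"op": "drive_tool", "data": {"steps": [[0.6,14,38,5,0],[0.6,14,38,0,0],[0.6,14,38,0,0],[0.6,14,38,0,0],[0.6,14,38,0,0],[0.6,14,38,0,0],[0.6,14,38,0,0],[0.6,14,38,0,0],[0.6,14,38,0,0],[0.6,14,38,0,0],[0.6,14,37,0,0],[0.6,0,0,0,0],[0.6,0,0,0,0],[0.6,0,0,0,0]]}}

```text
clock: 10.2
position: [0.6156, 0.259, 0.1396]
ee_rot: [2.223, 2.22, -0.004]
force: [0.7, -0.9, 0.4]
width: 0.518
gripper_force: 25.0
```

```bash
python3 - <<'E'
from h import *
forces(8)
c=get_image("wrist"); save(c,"w3")
for y in (.301,.306,.311):
  print(y,proj(c,[[.575,y,.012],[.655,y,.012]]).round(1).tolist())
print(proj(c,[[.575,.26,.012],[.655,.26,.012]]).round(1).tolist())
E
```

```text
force mean [-0.17 -0.28 -0.17] sd [0.49 0.34 0.44]
[0.6161 0.2593 0.1411] 0.5160711920556178 24.999816119670868
0.301 [[231.9, 152.8], [327.0, 152.8]]
0.306 [[231.7, 146.8], [327.2, 146.8]]
0.311 [[231.5, 140.8], [327.4, 140.7]]
[[233.7, 200.1], [325.4, 200.0]]
```

View pics/w3.png

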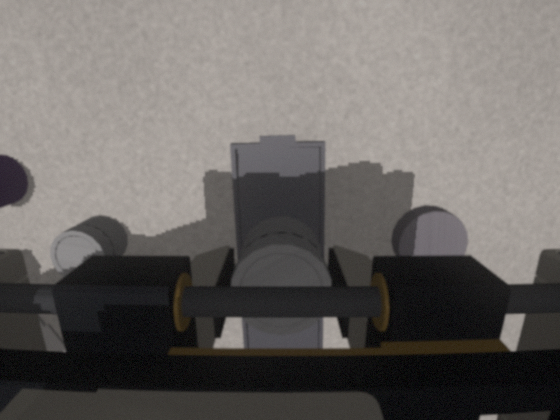

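The returns tray's end wall is at row ~142, which puts the tray centre at (0.6145, 0.194). The force reads -0.2 N, so this tin is empty.

Call:
{"op": "drive_tool", "data": {"steps": [[0.6,-1,16,0,0],[0.6,0,0,-40,0],[0.6,0,0,-40,0],[0.6,0,0,-30,0],[0.6,0,0,0,0],[0.6,0,0,-3,0],[0.6,0,0,-3,0],[0.6,0,0,0,0],[0.6,0,0,0,0]]}}

```text
clock: 11.4
position: [0.6155, 0.2762, 0.0259]
ee_rot: [2.222, 2.22, 0.002]
force: [0.2, 0.6, -1.1]
width: 0.518
gripper_force: 25.0
```

Call:
{"op": "drive_tool", "data": {"steps": [[0.6,0,0,-2,0],[0.6,0,0,-2,0],[0.6,0,0,-1,0],[0.6,0,0,0,0],[0.6,0,0,0,0]]}}

```text
clock: 11.82
position: [0.6162, 0.2764, 0.0237]
ee_rot: [2.223, 2.22, 0.005]
force: [-6.4, -2.5, 27.6]
width: 0.518
gripper_force: 25.0
```

Call:
{"op": "drive_tool", "data": {"steps": [[0.2,0,0,2,0],[0.2,0,0,0,0],[0.2,0,0,0,0],[0.2,0,0,40,0],[0.2,0,0,35,0],[0.2,-33,-11,0,0],[0.2,-33,-11,0,0],[0.2,-33,-11,0,0],[0.2,-33,-12,0,0],[0.2,-34,-12,0,0],[0.2,0,0,0,0],[0.2,0,0,0,0]]}}

```text
clock: 12.82
position: [0.447, 0.2183, 0.0968]
ee_rot: [-2.221, -2.22, 0.002]
force: [1.2, 0.1, 0.5]
width: 0.798
gripper_force: 0.0
```

```bash
python3 -c "
from h import *; print(observe()['position']); c=corr(['t2','t3','t4','t5'])"
```

```text
[0.44702519 0.21828834 0.09680091]
t2 score 0.55 moved px [-18 -17] new xy [0.491 0.265]
t3 score 0.43 moved px [-13  12] new xy [0.438 0.162]
t4 score 1.0 moved px [0 0] new xy [0.484 0.039]
t5 score 1.0 moved px [0 0] new xy [ 0.481 -0.072]
```

Call:
{"op": "drive_tool", "data": {"steps": [[0.2,2,0,-20,0],[0.2,0,0,-30,0],[0.2,0,0,-28,0],[0.2,0,0,0,0],[0.6,0,0,0,0],[0.6,0,0,0,0],[0.6,0,0,0,0],[0.6,0,0,0,0],[0.6,0,0,0,0]]}}

```text
clock: 13.62
position: [0.4512, 0.2194, 0.02]
ee_rot: [-2.222, -2.22, -0.002]
force: [-3.0, -0.8, 7.4]
width: 0.516
gripper_force: 25.0
```

Call:
{"op": "drive_tool", "data": {"steps": [[0.6,0,0,40,0],[0.6,0,0,40,0],[0.6,0,0,40,0],[0.6,0,0,0,0],[0.6,0,0,0,0]]}}

```text
clock: 14.03
position: [0.4526, 0.2199, 0.1413]
ee_rot: [2.222, 2.22, 0.009]
force: [-0.5, 0.1, -3.2]
width: 0.519
gripper_force: 25.0
```

```bash
python3 -c "
from h import *; forces(7)"
```

```text
force mean [-0.31 -0.28 -3.18] sd [0.18 0.69 0.27]
[0.4504 0.2184 0.1377] 0.518250304580436 24.999458491802216
```

Full, so it goes to the pallet.

Call:
{"op": "drive_tool", "data": {"steps": [[0.6,12,-38,0,0],[0.6,12,-38,0,0],[0.6,12,-38,0,0],[0.6,12,-38,0,0],[0.6,12,-38,0,0],[0.6,12,-38,0,0],[0.6,12,-38,0,0],[0.6,12,-38,0,0],[0.6,13,-38,0,0],[0.6,13,-38,0,-0.04],[0.6,13,-38,0,-0.04],[0.6,13,-37,0,0],[0.6,0,0,0,0],[0.6,0,0,0,0],[0.6,0,0,-20,0],[0.6,0,0,0,0]]}}

```text
clock: 15.72
position: [0.5973, -0.234, 0.1153]
ee_rot: [-2.304, -2.127, 0.003]
force: [-1.0, 1.5, -4.1]
width: 0.518
gripper_force: 25.0
```

Call:
{"op": "drive_tool", "data": {"steps": [[0.6,1,-3,0,0],[0.6,0,0,-25,0],[0.6,0,0,-25,0],[0.6,0,0,0,0],[0.6,0,0,-2,0],[0.6,0,0,-2,0],[0.6,0,0,-2,0],[0.6,0,0,0,0],[0.6,0,0,0,0]]}}

```text
clock: 16.47
position: [0.6006, -0.2393, 0.0638]
ee_rot: [2.309, 2.129, 0.001]
force: [-0.3, -0.2, -2.5]
width: 0.519
gripper_force: 25.0
```

Call:
{"op": "drive_tool", "data": {"steps": [[0.6,-1,0,-2,0],[0.6,0,0,-1,0],[0.6,0,0,-1,0],[0.6,0,0,0,0],[0.6,0,0,0,0]]}}

```text
clock: 16.88
position: [0.5991, -0.2393, 0.0601]
ee_rot: [2.31, 2.129, 0.001]
force: [-3.5, 2.6, 8.7]
width: 0.519
gripper_force: 25.0
```

Call:
{"op": "drive_tool", "data": {"steps": [[0.2,0,0,1,0],[0.2,0,0,0,0],[0.2,0,0,0,0],[0.2,0,0,30,0],[0.2,0,0,25,0],[0.2,-19,28,0,0.04],[0.2,-20,28,0,0.04],[0.2,-20,28,0,0],[0.2,-20,28,0,0],[0.2,-20,28,0,0],[0.2,-20,28,0,0],[0.2,0,0,0,0],[0.2,0,0,-20,0],[0.2,0,0,0,0]]}}

```text
clock: 18.05
position: [0.4791, -0.0703, 0.0933]
ee_rot: [-2.22, -2.221, 0.002]
force: [-0.2, -0.6, -0.0]
width: 0.802
gripper_force: 0.0
```

```bash
python3 -c "
from h import *; print(observe()['position']); c=corr(['t3','t4','t5'])"
```

```text
[ 0.47908936 -0.07028098  0.09332545]
t3 score 1.0 moved px [0 0] new xy [0.468 0.13 ]
t4 score 1.0 moved px [0 0] new xy [0.484 0.039]
t5 score 0.38 moved px [ 14 -22] new xy [ 0.536 -0.106]
```

Call:
{"op": "drive_tool", "data": {"steps": [[0.2,1,0,-20,0],[0.2,0,0,-30,0],[0.2,0,0,-25,0],[0.2,0,0,0,0],[0.6,0,0,0,0],[0.6,0,0,0,0],[0.6,0,0,0,0],[0.6,0,0,0,0],[0.6,0,0,0,0]]}}

```text
clock: 18.85
position: [0.4811, -0.0711, 0.0209]
ee_rot: [2.223, 2.22, 0.001]
force: [-4.0, -0.8, 11.5]
width: 0.521
gripper_force: 25.0
```

Call:
{"op": "drive_tool", "data": {"steps": [[0.6,0,0,40,0],[0.6,0,0,40,0],[0.6,0,0,40,0],[0.6,0,0,0,0],[0.6,0,0,0,0]]}}

```text
clock: 19.27
position: [0.4827, -0.071, 0.1422]
ee_rot: [2.22, 2.218, 0.007]
force: [0.2, 0.4, -3.2]
width: 0.52
gripper_force: 25.0
```

```bash
python3 -c "
from h import *; forces(7)"
```

```text
force mean [ 0.03  0.35 -3.16] sd [0.4  0.36 0.31]
[ 0.4803 -0.0712  0.1388] 0.5160852614037685 24.999650716781616
```

Full, so it takes the third pallet slot.

Call:
{"op": "drive_tool", "data": {"steps": [[0.6,24,-22,0,0],[0.6,24,-22,0,0],[0.6,25,-22,0,-0.04],[0.6,25,-23,0,-0.04],[0.6,25,-24,0,0],[0.6,0,0,0,0],[0.6,0,0,-20,0],[0.6,0,0,0,0],[0.6,0,0,0,0]]}}

```text
clock: 20.37
position: [0.6026, -0.1836, 0.1181]
ee_rot: [-2.307, -2.127, 0.004]
force: [1.5, 0.0, -3.5]
width: 0.517
gripper_force: 25.0
```

Call:
{"op": "drive_tool", "data": {"steps": [[0.6,0,0,-25,0],[0.6,0,0,-25,0],[0.6,0,0,0,0],[0.6,0,0,-2,0],[0.6,0,0,-2,0],[0.6,0,0,-2,0],[0.6,0,0,-1,0],[0.6,0,0,0,0],[0.6,0,0,0,0]]}}

```text
clock: 21.12
position: [0.6044, -0.1842, 0.0635]
ee_rot: [2.309, 2.129, 0.001]
force: [0.1, -1.0, -2.9]
width: 0.519
gripper_force: 25.0
```

Call:
{"op": "drive_tool", "data": {"steps": [[0.6,0,0,-1,0],[0.6,0,0,-1,0],[0.6,0,0,-1,0],[0.6,0,0,0,0],[0.2,0,0,0,0],[0.2,0,0,0,0],[0.2,0,0,0,0],[0.2,0,0,30,0],[0.2,0,0,25,0],[0.2,-17,32,0,0.04],[0.2,-17,32,0,0.04],[0.2,-17,32,0,0],[0.2,-17,32,0,0],[0.2,-17,32,0,0],[0.2,-17,32,0,0],[0.2,-18,31,0,0],[0.2,0,0,0,0],[0.2,0,0,-20,0],[0.2,0,0,0,0]]}}

```text
clock: 22.7
position: [0.4829, 0.0396, 0.0932]
ee_rot: [-2.22, -2.222, 0.003]
force: [-0.2, 0.2, -0.1]
width: 0.8
gripper_force: 0.0
```

```bash
python3 -c "
from h import *; print(observe()['position']); c=corr(['t3','t4'])"
```

```text
[0.48287533 0.03957005 0.09323475]
t3 score 0.54 moved px [0 0] new xy [0.468 0.13 ]
t4 score 0.41 moved px [ 22 -19] new xy [ 0.532 -0.014]
```

Call:
{"op": "drive_tool", "data": {"steps": [[0.2,1,0,-20,0],[0.2,0,0,-30,0],[0.2,0,0,-25,0],[0.2,0,0,0,0],[0.6,0,0,0,0],[0.6,0,0,0,0],[0.6,0,0,0,0],[0.6,0,0,0,0],[0.6,0,0,0,0]]}}

```text
clock: 23.5
position: [0.4858, 0.039, 0.021]
ee_rot: [2.222, 2.22, 0.003]
force: [-2.7, -0.3, 10.0]
width: 0.522
gripper_force: 25.0
```

Call:
{"op": "drive_tool", "data": {"steps": [[0.6,0,0,40,0],[0.6,0,0,40,0],[0.6,0,0,40,0],[0.6,0,0,0,0],[0.6,0,0,0,0]]}}

```text
clock: 23.92
position: [0.4867, 0.0394, 0.1424]
ee_rot: [2.22, 2.219, 0.008]
force: [-0.5, -0.5, -1.9]
width: 0.516
gripper_force: 25.0
```

```bash
python3 -c "
from h import *; forces(7)"
```

```text
force mean [-0.14 -0.13 -1.15] sd [0.39 0.4  0.43]
[0.4844 0.0386 0.1389] 0.5169694146991859 24.9996417760849
```

Empty, so it goes to the returns tray.

Call:
{"op": "drive_tool", "data": {"steps": [[0.6,32,18,0,0],[0.6,32,19,0,0],[0.6,33,19,0,0],[0.6,33,19,0,0],[0.6,0,0,0,0],[0.6,0,0,-20,0],[0.6,0,0,0,0],[0.6,0,0,0,0]]}}

```text
clock: 24.93
position: [0.6137, 0.1134, 0.1183]
ee_rot: [-2.222, -2.219, 0.006]
force: [0.9, -0.7, 0.4]
width: 0.517
gripper_force: 25.0
```

```bash
python3 -c "
from h import *; forces(7)"
```

```text
force mean [ 0.13 -0.18  0.05] sd [0.63 0.47 0.42]
[0.6153 0.1138 0.1206] 0.5192175312848142 24.99963641166687
```

Call:
{"op": "drive_tool", "data": {"steps": [[0.6,0,0,-30,0],[0.6,0,0,-30,0],[0.6,0,0,-25,0],[0.6,0,0,0,0],[0.6,0,0,-2,0],[0.6,0,0,-2,0],[0.6,0,0,-2,0],[0.6,0,0,-1,0],[0.6,0,0,0,0],[0.6,0,0,0,0]]}}

```text
clock: 26.12
position: [0.6155, 0.114, 0.0286]
ee_rot: [2.222, 2.22, 0.002]
force: [-0.2, -1.0, -0.7]
width: 0.515
gripper_force: 25.0
```

```bash
python3 -c "
from h import *; print(observe()['position']); c=corr(['t3'])"
```

```text
[0.61547765 0.11398999 0.02858696]
t3 score 0.45 moved px [ 8 -2] new xy [0.473 0.111]
```

Call:
{"op": "drive_tool", "data": {"steps": [[0.6,0,0,-1,0],[0.6,0,0,-1,0],[0.6,0,0,-1,0],[0.6,0,0,0,0],[0.2,0,0,0,0],[0.2,0,0,0,0],[0.2,0,0,0,0],[0.2,0,0,35,0],[0.2,0,0,35,0],[0.2,-36,4,0,0],[0.2,-36,4,0,0],[0.2,-36,4,0,0],[0.2,-37,4,0,0],[0.2,0,0,0,0],[0.2,0,0,0,0]]}}

```text
clock: 27.42
position: [0.468, 0.1303, 0.0949]
ee_rot: [-2.22, -2.221, 0.001]
force: [1.5, -0.6, 1.0]
width: 0.799
gripper_force: 0.0
```

```bash
python3 - <<'E'
from h import *
print(observe()['position']); c=get_image("wrist"); save(c,"w4"); d=get_image("top"); save(d,"top2",s=1.4); print(proj(c,[.4691,.1304,.046]))
E
```

```text
[0.46799633 0.13031494 0.09487633]
[[282.65403902 231.90350606]]
```

View pics/w4.png

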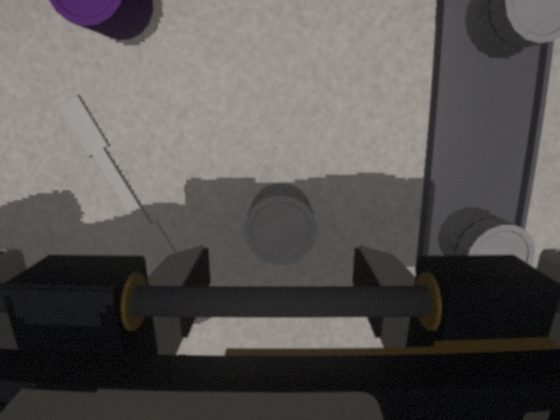

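The wrist view shows tin 3 where expected at (281,230), and both empties upright in the returns tray at the right.

Call:
{"op": "drive_tool", "data": {"steps": [[0.2,1,0,-20,0],[0.2,0,0,-30,0],[0.2,0,0,-25,0],[0.2,0,0,0,0],[0.6,0,0,0,0],[0.6,0,0,0,0],[0.6,0,0,0,0],[0.6,0,0,0,0],[0.6,0,0,0,0]]}}

```text
clock: 28.27
position: [0.4718, 0.1302, 0.0209]
ee_rot: [2.222, 2.22, 0.003]
force: [-1.2, 0.2, 6.0]
width: 0.518
gripper_force: 25.0
```

Call:
{"op": "drive_tool", "data": {"steps": [[0.6,0,0,40,0],[0.6,0,0,40,0],[0.6,0,0,40,0],[0.6,0,0,0,0],[0.6,0,0,0,0]]}}

```text
clock: 28.68
position: [0.4727, 0.1307, 0.1425]
ee_rot: [2.221, 2.22, 0.009]
force: [0.4, 0.3, -1.4]
width: 0.516
gripper_force: 25.0
```

```bash
python3 -c "
from h import *; forces(7)"
```

```text
force mean [-0.12  0.4  -1.19] sd [0.76 0.59 0.49]
[0.4704 0.1295 0.1389] 0.5168193126945997 24.99969094991684
```

Empty, so it goes to the middle of the returns tray.

Call:
{"op": "drive_tool", "data": {"steps": [[0.6,36,16,0,0],[0.6,36,16,0,0],[0.6,36,16,0,0],[0.6,37,17,0,0],[0.6,0,0,0,0],[0.6,0,0,-20,0],[0.6,0,0,0,0],[0.6,0,0,0,0]]}}

```text
clock: 29.7
position: [0.6147, 0.1942, 0.1182]
ee_rot: [-2.222, -2.219, 0.006]
force: [0.5, -0.9, -0.6]
width: 0.518
gripper_force: 25.0
```

```bash
python3 -c "
from h import *; forces(7)"
```

```text
force mean [ 0.19  0.   -0.55] sd [0.59 0.45 0.25]
[0.6162 0.195  0.1206] 0.5183465175333599 24.99953806400299
```

Call:
{"op": "drive_tool", "data": {"steps": [[0.6,0,-1,-30,0],[0.6,0,0,-30,0],[0.6,0,0,-25,0],[0.6,0,0,0,0],[0.6,0,0,-2,0],[0.6,0,0,-2,0],[0.6,0,0,-2,0],[0.6,0,0,-1,0],[0.6,0,0,-1,0],[0.6,0,0,-1,0],[0.6,0,0,-1,0],[0.6,0,0,0,0],[0.2,0,0,0,0],[0.2,0,0,0,0],[0.2,0,0,0,0],[0.2,0,0,35,0],[0.2,0,0,35,0],[0.2,0,0,35,0],[0.2,0,0,35,0],[0.2,0,0,0,0]]}}

```text
clock: 31.72
position: [0.6199, 0.1943, 0.1722]
ee_rot: [2.22, 2.216, 0.015]
force: [1.6, 0.6, -0.1]
width: 0.797
gripper_force: 0.0
```

Call:
{"op": "drive_tool", "data": {"steps": [[0.2,-11,-37,0,0],[0.2,-11,-37,0,0],[0.2,-11,-37,0,0],[0.2,-11,-37,0,0],[0.2,-11,-37,0,0],[0.2,-11,-37,0,0],[0.2,-11,-37,0,0],[0.2,-11,-37,0,0],[0.2,-11,-37,0,0],[0.2,-11,-37,0,0],[0.2,-11,-37,0,0],[0.2,-11,-37,0,0],[0.2,-11,-37,0,0],[0.2,-11,-37,0,0],[0.2,-12,-37,0,0],[0.2,-12,-35,0,0],[0.2,0,0,0,0],[0.2,0,0,0,0]]}}

```text
clock: 33.22
position: [0.4362, -0.3988, 0.1648]
ee_rot: [2.228, 2.214, -0.002]
force: [0.4, 0.5, 0.1]
width: 0.799
gripper_force: 0.0
```

```bash
python3 - <<'E'
from h import *
s=observe();print(s['position'],s['clock']); c=get_image("wrist"); save(c,"w5",s=1.4); pickle.dump(c,open("w5.pkl","wb"))
print(proj(c,[[.4372,-.269,.1],[.4344,-.327,.1],[.4372,-.269,.06],[.4344,-.327,.06]])*1.4)
d=get_image("top"); save(d,"top3",s=1.4); pickle.dump(d,open("top3.pkl","wb"))
E
```

```text
[ 0.43617727 -0.3988316   0.16482713] 33.2167
[[394.14883578  23.90023044]
 [388.5467866  163.02207141]
 [394.03282499  45.15204047]
 [389.2891015  162.20153157]]
```

View pics/w5.png

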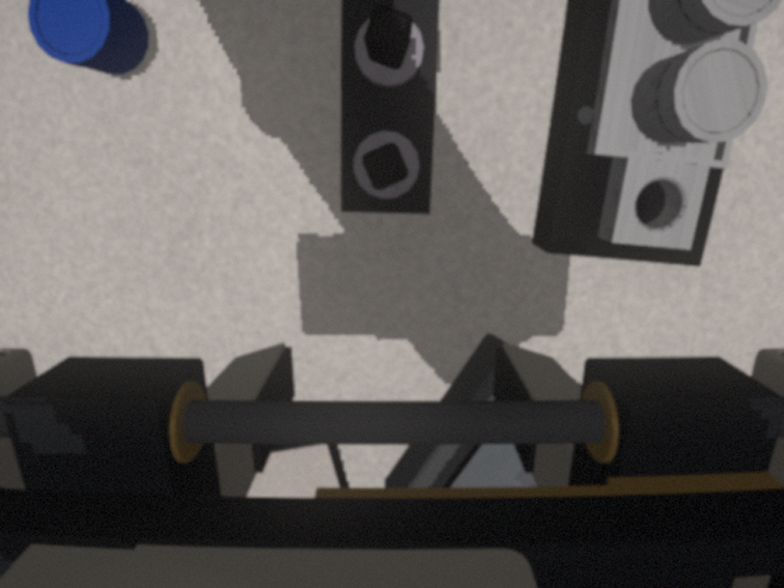

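The wrist view (1.4×) shows the near pin's flange at (386,165) with its knob turned, the far pin at (390,48), and tin 1 in the pallet beside the empty bore at (660,203).

```bash
python3 - <<'E'
from h import *
c=pickle.load(open("w5.pkl","rb")); g=cv2.cvtColor(c["image"],cv2.COLOR_RGB2GRAY)
S=8
def crop(x0,y0,x1,y1): return cv2.resize(g[y0:y1,x0:x1],None,fx=S,fy=S,interpolation=cv2.INTER_CUBIC)
a=crop(250,90,302,148)
yy,xx=np.mgrid[:a.shape[0],:a.shape[1]]; cx,cy=(386/1.4-250)*S,(165/1.4-90)*S
print("levels",np.percentile(a[(xx-cx)**2+(yy-cy)**2<(21*S)**2],[5,20,50,80,95]))
m=((a<38)&((xx-cx)**2+(yy-cy)**2<(20*S)**2)).astype(np.uint8)
n,l,st,ce=cv2.connectedComponentsWithStats(m); i=1+np.argmax(st[1:,4]); r=cv2.minAreaRect(np.argwhere(l==i)[:,::-1].astype(np.float32)); print(r)
px=np.array(r[0])/S+[250,90]-.5; bx=cv2.boxPoints(r)/S+[250,90]-.5
print(px,cast(c,px,.1)); P=cast(c,bx,.1); print(P.round(4)); e=P[1]-P[0]; print(np.degrees(np.arctan2(e[1],e[0])),np.linalg.norm(e),np.linalg.norm(P[2]-P[1]))
b=crop(250,8,312,66)
out=np.hstack([a[:460],b[:460]]); out=cv2.convertScaleAbs(out,alpha=1.8)
out=cv2.resize(out,(800,int(out.shape[0]*800/out.shape[1]))); cv2.imwrite("pics/knobs.png",out)
E
```

```text
levels [23. 26. 39. 71. 73.]
((200.77609252929688, 229.71713256835938), (220.52757263183594, 213.57501220703125), 66.34200286865234)
[274.59701157 118.21464157] [[ 0.43252707 -0.32808402  0.1       ]]
[[ 0.4213 -0.3235  0.1   ]
 [ 0.4368 -0.3171  0.1   ]
 [ 0.4438 -0.3327  0.1   ]
 [ 0.4281 -0.3393  0.1   ]]
22.542712195487685 0.016767793256611093 0.017046972627879905
```

View pics/knobs.png

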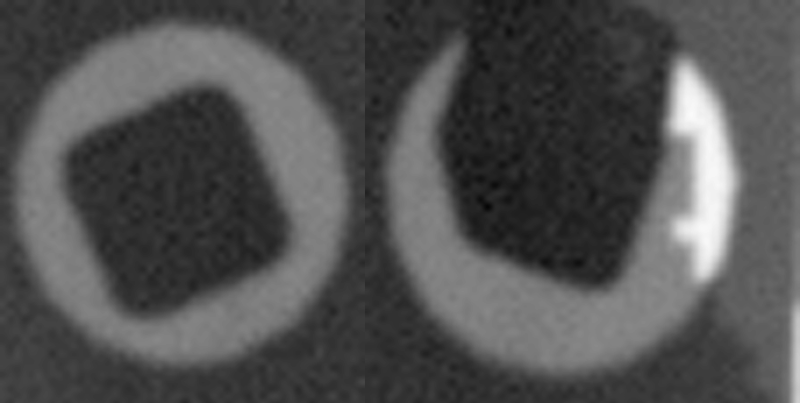

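Near knob: square faces at 22.5°, centre (0.4325, -0.328). The far knob is turned about -20°. I'll start with the near pin.

Call:
{"op": "drive_tool", "data": {"steps": [[0.4,-1,18,0,0.1],[0.4,-1,18,0,0.1],[0.4,-1,18,0,0.1],[0.4,-1,17,0,0.09],[0.4,0,0,0,0],[0.4,0,0,-25,0],[0.4,0,0,0,0],[0.4,0,0,0,0]], "grip_force": 30}}

```text
clock: 33.98
position: [0.4339, -0.3239, 0.1393]
ee_rot: [-1.748, -2.607, 0.0]
force: [0.8, 0.7, -1.5]
width: 0.6
gripper_force: 0.0
```

Call:
{"op": "drive_tool", "data": {"steps": [[0.4,-1,-4,0,0],[0.4,0,0,-30,0],[0.4,0,0,-30,0],[0.4,0,0,-13,0],[0.4,0,0,0,0],[0.4,0,0,0,0]]}}

```text
clock: 34.48
position: [0.4331, -0.3298, 0.0673]
ee_rot: [-1.751, -2.608, 0.001]
force: [0.5, 0.8, -0.1]
width: 0.598
gripper_force: 0.0
```

Call:
{"op": "drive_tool", "data": {"steps": [[0.9,0,0,0,0],[0.9,0,0,0,0],[0.9,0,0,0,0],[0.9,0,0,0,0],[0.9,0,0,0,0],[0.9,0,0,0,0]]}}

```text
clock: 34.98
position: [0.4332, -0.3292, 0.0672]
ee_rot: [1.75, 2.609, 0.0]
force: [0.1, -0.5, -0.6]
width: 0.212
gripper_force: 0.0
```

Call:
{"op": "drive_tool", "data": {"steps": [[0.9,0,0,0,0],[0.9,0,0,0,0],[0.9,0,0,10,0],[0.9,0,0,20,0],[0.9,0,0,30,0],[0.9,0,0,35,0],[0.9,0,0,0,0],[0.9,0,0,0,0]]}}

```text
clock: 35.65
position: [0.4341, -0.3299, 0.1641]
ee_rot: [1.748, 2.605, 0.001]
force: [0.3, -0.0, -1.8]
width: 0.196
gripper_force: 30.0
```

```bash
python3 -c "
from h import *; forces(6)"
```

```text
force mean [ 0.16  0.28 -1.48] sd [0.56 0.27 0.32]
[ 0.4325 -0.3287  0.1608] 0.1900586499524371 29.99077320098877
```

```bash
python3 - <<'E'
from h import *
c=pickle.load(open("w5.pkl","rb"))
print(proj(c,[.5889,-.3491,.056])*1.4)
S=8;x0,y0,x1,y1=445,120,500,172
g=cv2.cvtColor(c["image"],cv2.COLOR_RGB2GRAY)
a=cv2.GaussianBlur(cv2.resize(g[y0:y1,x0:x1],None,fx=S,fy=S,interpolation=cv2.INTER_CUBIC),(5,5),0)
yy,xx=np.mgrid[:a.shape[0],:a.shape[1]]; m=((a<90)&((xx-(660/1.4-x0)*S)**2+(yy-(203/1.4-y0)*S)**2<(21*S)**2)).astype(np.uint8)
n,l,st,ce=cv2.connectedComponentsWithStats(m); i=l[int((203/1.4-y0)*S),int((660/1.4-x0)*S)]
k=max(cv2.findContours((l==i).astype(np.uint8),0,1)[0],key=len); e=cv2.fitEllipse(k); print(e,st[i])
px=(np.array(e[0])+.5)/S-.5+[x0,y0]; print(px*1.4,cast(c,px,.056))
E
```

```text
[[662.80172173 203.78624758]]
((204.9065704345703, 204.54006958007812), (251.43299865722656, 288.79827880859375), 38.09548568725586) [   72    67   267   275 57392]
[658.24614983 203.18201218] [[ 0.58616736 -0.34878692  0.056     ]]
```

Call:
{"op": "drive_tool", "data": {"steps": [[0.9,30,-4,0,-0.1],[0.9,32,-4,0,-0.1],[0.9,32,-4,0,-0.1],[0.9,32,-4,0,-0.1],[0.9,30,-4,0,-0.07],[0.9,0,0,0,0],[0.9,0,0,0,0],[0.9,0,0,0,0]], "grip_force": 60}}

```text
clock: 36.62
position: [0.5881, -0.3492, 0.1607]
ee_rot: [-2.308, -2.129, 0.002]
force: [-0.9, -0.2, -1.4]
width: 0.193
gripper_force: 60.0
```

Call:
{"op": "drive_tool", "data": {"steps": [[0.9,0,0,-25,0],[0.9,0,0,-20,0],[0.9,0,0,-12,0],[0.9,0,0,0,0],[0.9,0,0,-2,0],[0.9,0,0,-2,0],[0.9,0,0,0,0],[0.9,0,0,0,0]]}}

```text
clock: 37.28
position: [0.5895, -0.3495, 0.1019]
ee_rot: [2.309, 2.129, 0.001]
force: [0.0, -0.1, -0.2]
width: 0.194
gripper_force: 60.0
```

Call:
{"op": "drive_tool", "data": {"steps": [[0.9,0,0,-2,0],[0.9,0,0,-2,0],[0.9,0,0,-2,0],[0.9,0,0,0,0],[0.9,0,0,0,0]]}}

```text
clock: 37.7
position: [0.5894, -0.3494, 0.096]
ee_rot: [2.309, 2.129, 0.001]
force: [-2.8, 2.1, 8.2]
width: 0.192
gripper_force: 60.0
```

Contact with the bed at TCP z 0.096, so I'll start the spiral search.

Call:
{"op": "drive_tool", "data": {"steps": [[0.9,0,0,-1.5,0],[0.9,0,3,0,0],[0.9,0,0,0,0],[0.9,3,-1.5,0,0],[0.9,0,0,0,0],[0.9,0,-3,0,0],[0.9,0,0,0,0],[0.9,0,0,0,0]]}}

```text
clock: 38.37
position: [0.5902, -0.3505, 0.0955]
ee_rot: [-2.308, -2.127, 0.0]
force: [-11.5, 6.1, 23.9]
width: 0.192
gripper_force: 60.1
```

Call:
{"op": "drive_tool", "data": {"steps": [[0.9,0,0,1.2,0],[0.9,0,0,0,0],[0.9,-3,-1.5,0,0],[0.9,0,0,0,0],[0.9,-3,1.5,0,0],[0.9,0,0,0,0],[0.9,0,3,0,0],[0.9,0,0,0,0],[0.9,0,0,0,0]]}}

```text
clock: 39.12
position: [0.587, -0.3489, 0.0959]
ee_rot: [2.307, 2.127, 0.0]
force: [0.5, -1.0, 6.9]
width: 0.187
gripper_force: 60.0
```

Call:
{"op": "drive_tool", "data": {"steps": [[0.9,0,3.7,-0.6,0],[0.9,0,0,0,0],[0.9,3,0.8,0,0],[0.9,0,0,0,0],[0.9,3,-0.8,0,0],[0.9,0,0,0,0],[0.9,0,0,0,0]]}}

```text
clock: 39.7
position: [0.5899, -0.3465, 0.0958]
ee_rot: [2.312, 2.127, -0.004]
force: [-9.5, -1.5, 18.1]
width: 0.19
gripper_force: 60.0
```

Call:
{"op": "drive_tool", "data": {"steps": [[0.9,0,0,3,0],[0.9,0,0,0,0],[0.9,0,0,-1.4,0],[0.9,0,0,-1.4,0],[0.9,0,0,0,0],[0.9,0,0,0,0]]}}

```text
clock: 40.2
position: [0.5924, -0.3444, 0.0959]
ee_rot: [2.309, 2.129, 0.001]
force: [-4.3, 1.7, 17.7]
width: 0.194
gripper_force: 60.0
```

Call:
{"op": "drive_tool", "data": {"steps": [[0.9,0,0,3,0],[0.9,-3,0.8,0,0],[0.9,0,0,-1.5,0],[0.9,0,0,-1.5,0],[0.9,0,0,0,0],[0.9,0,0,0,0]]}}

```text
clock: 40.7
position: [0.589, -0.3432, 0.0958]
ee_rot: [2.309, 2.129, 0.001]
force: [-5.9, 3.9, 20.1]
width: 0.189
gripper_force: 60.0
```

Call:
{"op": "drive_tool", "data": {"steps": [[0.9,0,0,3,0],[0.9,-3,-0.8,0,0],[0.9,0,0,-1.5,0],[0.9,0,0,-1.5,0],[0.9,0,0,0,0],[0.9,0,0,0,0]]}}

```text
clock: 41.2
position: [0.5859, -0.3442, 0.0958]
ee_rot: [2.31, 2.129, 0.001]
force: [-6.5, 3.2, 21.2]
width: 0.192
gripper_force: 60.0
```

Call:
{"op": "drive_tool", "data": {"steps": [[0.9,0,0,3,0],[0.9,-2.2,-2.2,0,0],[0.9,0,0,-1.5,0],[0.9,0,0,-1.2,0],[0.9,0,0,0,0],[0.9,0,0,0,0]]}}

```text
clock: 41.7
position: [0.5836, -0.3467, 0.0958]
ee_rot: [2.31, 2.129, 0.001]
force: [-4.3, 2.6, 17.8]
width: 0.191
gripper_force: 60.0
```

Call:
{"op": "drive_tool", "data": {"steps": [[0.9,0,0,3,0],[0.9,-0.8,-3,0,0],[0.9,0,0,-1.5,0],[0.9,0,0,-1.5,0],[0.9,0,0,0,0],[0.9,0,0,0,0]]}}

```text
clock: 42.2
position: [0.583, -0.3501, 0.0952]
ee_rot: [2.309, 2.128, -0.0]
force: [-3.1, 0.1, 11.6]
width: 0.191
gripper_force: 60.0
```

Call:
{"op": "drive_tool", "data": {"steps": [[0.9,0,0,3,0],[0.9,0.8,-3,0,0],[0.9,0,0,-1.5,0],[0.9,0,0,-1.5,0],[0.9,0,0,0,0],[0.9,0,0,0,0]]}}

```text
clock: 42.7
position: [0.5837, -0.3523, 0.094]
ee_rot: [-2.31, -2.129, 0.001]
force: [-0.2, -0.5, -1.2]
width: 0.194
gripper_force: 60.0
```

Call:
{"op": "drive_tool", "data": {"steps": [[0.9,0,0,3,0],[0.9,2.2,-2.2,0,0],[0.9,0,0,-1.5,0],[0.9,0,0,-1.5,0],[0.9,0,0,0,0],[0.9,0,0,0,0]]}}

```text
clock: 43.2
position: [0.5859, -0.3542, 0.0942]
ee_rot: [-2.309, -2.129, 0.0]
force: [-0.4, -0.8, -0.8]
width: 0.193
gripper_force: 60.0
```

Dropped at (0.584,-0.352) and (0.586,-0.354), so the hole is found. I'll lower gently.

Call:
{"op": "drive_tool", "data": {"steps": [[0.9,-0.7,0.7,0,0],[0.9,0,0,-1,0],[0.9,0,0,-1,0],[0.9,0,0,0,0],[0.9,0,0,0,0]]}}

```text
clock: 43.62
position: [0.5851, -0.3538, 0.0923]
ee_rot: [-2.31, -2.129, 0.001]
force: [-1.0, -0.1, -1.4]
width: 0.189
gripper_force: 60.0
```

Call:
{"op": "drive_tool", "data": {"steps": [[0.9,0,0,-1,0],[0.9,0,0,-1,0],[0.9,0,0,0,0],[0.9,0,0,0,0]]}}

```text
clock: 43.95
position: [0.5851, -0.3537, 0.0903]
ee_rot: [-2.31, -2.129, 0.001]
force: [-1.9, -0.6, -0.5]
width: 0.195
gripper_force: 60.0
```

Call:
{"op": "drive_tool", "data": {"steps": [[0.9,0,0,-3,0],[0.9,0,0,-3,0],[0.9,0,0,-3,0],[0.9,0,0,0,0],[0.9,0,0,0,0]]}}

```text
clock: 44.37
position: [0.585, -0.3536, 0.0808]
ee_rot: [-2.309, -2.129, 0.001]
force: [-1.8, -1.0, -1.7]
width: 0.189
gripper_force: 60.0
```

Call:
{"op": "drive_tool", "data": {"steps": [[0.9,0,0,-3,0],[0.9,0,0,-3,0],[0.9,0,0,-3,0],[0.9,0,0,0,0],[0.9,0,0,0,0]]}}

```text
clock: 44.78
position: [0.585, -0.3537, 0.0719]
ee_rot: [-2.309, -2.129, 0.001]
force: [-2.8, -2.8, -2.1]
width: 0.191
gripper_force: 60.0
```

Call:
{"op": "drive_tool", "data": {"steps": [[0.9,-0.5,-0.5,-2,0],[0.9,0,0,-2,0],[0.9,0,0,-2,0],[0.9,0,0,0,0],[0.9,0,0,0,0]]}}

```text
clock: 45.2
position: [0.5851, -0.354, 0.0681]
ee_rot: [2.309, 2.129, 0.002]
force: [-8.1, 2.1, 14.6]
width: 0.191
gripper_force: 60.0
```

Call:
{"op": "drive_tool", "data": {"steps": [[0.9,0,0,-1,0],[0.9,0,0,-1,0],[0.9,0,0,0,0],[0.9,0,0,0,0]]}}

```text
clock: 45.53
position: [0.5851, -0.3541, 0.068]
ee_rot: [2.309, 2.129, 0.003]
force: [-12.7, 7.2, 32.9]
width: 0.193
gripper_force: 60.0
```

The 28 mm travel is complete, so the flange is seated. I'll release and go look at the second pin.

Call:
{"op": "drive_tool", "data": {"steps": [[0.9,0,0,2,0],[0.9,0,0,0.8,0],[0.4,0,0,0,0],[0.4,0,0,0,0],[0.4,0,0,0,0],[0.4,0,0,20,0],[0.4,0,0,35,0],[0.4,0,0,40,0],[0.4,-37,3,0,0.04],[0.4,-37,3,0,0.04],[0.4,-37,4,0,0],[0.4,-38,4,0,0],[0.4,0,0,0,0],[0.4,0,0,0,0],[0.4,0,0,0,0]]}}

```text
clock: 46.78
position: [0.4372, -0.34, 0.1626]
ee_rot: [2.221, 2.22, 0.002]
force: [1.5, 0.1, 0.2]
width: 0.598
gripper_force: 0.0
```

```bash
python3 - <<'E'
from h import *
s=observe();print(s['position'],s['clock']); c=get_image("wrist"); pickle.dump(c,open("w6.pkl","wb"))
g=cv2.cvtColor(c["image"],cv2.COLOR_RGB2GRAY)
S=8; u,v=proj(c,[.4356,-.2695,.06])[0].round().astype(int); x0,y0=u-30,max(v-30,0); print(u,v)
a=cv2.resize(g[y0:y0+60,x0:x0+60],None,fx=S,fy=S,interpolation=cv2.INTER_CUBIC)
yy,xx=np.mgrid[:a.shape[0],:a.shape[1]]; cx,cy=(u-x0)*S,(v-y0)*S
m=((a<38)&((xx-cx)**2+(yy-cy)**2<(19*S)**2)).astype(np.uint8)
n,l,st,ce=cv2.connectedComponentsWithStats(m); i=1+np.argmax(st[1:,4]); r=cv2.minAreaRect(np.argwhere(l==i)[:,::-1].astype(np.float32)); print(r)
bx=cv2.boxPoints(r)/S+[x0,y0]-.5; P=cast(c,bx,.1); print(P.mean(0)); e=P[1]-P[0]; print(np.degrees(np.arctan2(e[1],e[0])),np.linalg.norm(e),np.linalg.norm(P[2]-P[1]))
b=cv2.convertScaleAbs(a,alpha=1.8)
cv2.imwrite("pics/k2.png",np.hstack([b,cv2.resize(g,(0,0),fx=480/420*.5,fy=480/420)]) )
E
```

```text
[ 0.43720286 -0.34004714  0.16260854] 46.7833
279 118
((222.7177734375, 259.0877685546875), (208.644775390625, 212.78834533691406), 20.1626033782959)
[ 0.43441462 -0.270315    0.1       ]
68.76128580372638 0.016355101568156328 0.016223934199196183
```

View pics/k2.png

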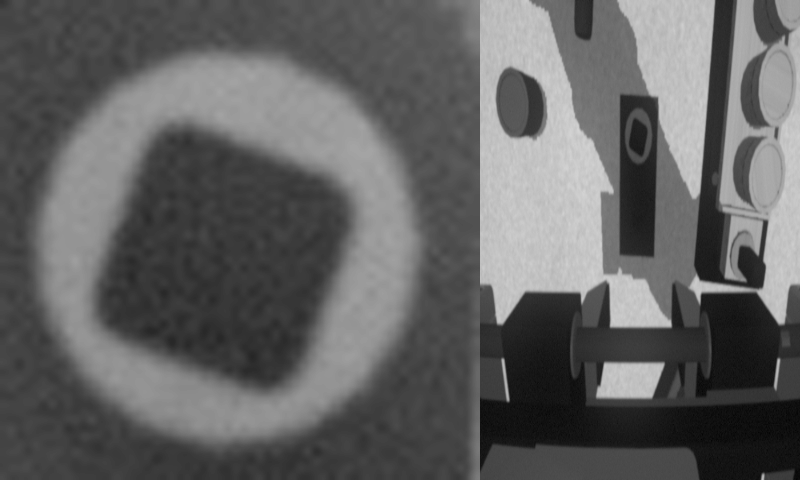

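The second knob is at (0.4344,-0.2703), turned -21°. Pin 1 is seated at the pallet's far end and the three full tins stand in a row.

Call:
{"op": "drive_tool", "data": {"steps": [[0.4,-1,18,0,-0.1],[0.4,-1,18,0,-0.1],[0.4,-1,17,0,-0.1],[0.4,0,17,0,-0.07],[0.4,0,0,-20,0],[0.4,0,0,0,0],[0.4,0,0,0,0]]}}

```text
clock: 47.42
position: [0.4336, -0.2699, 0.1418]
ee_rot: [-2.591, -1.776, 0.002]
force: [-0.3, -0.4, 1.1]
width: 0.601
gripper_force: 0.0
```

Call:
{"op": "drive_tool", "data": {"steps": [[0.4,0.5,0,-30,0],[0.4,0,0,-30,0],[0.4,0,0,-15,0],[0.4,0,0,0,0],[0.4,0,0,0,0]]}}

```text
clock: 47.83
position: [0.4335, -0.2711, 0.0675]
ee_rot: [-2.594, -1.773, 0.001]
force: [0.3, 0.0, 0.4]
width: 0.602
gripper_force: 0.0
```

Call:
{"op": "drive_tool", "data": {"steps": [[0.9,0,0,0,0],[0.9,0,0,0,0],[0.9,0,0,0,0],[0.9,0,0,0,0],[0.9,0,0,0,0],[0.9,0,0,0,0],[0.9,0,0,0,0],[0.9,0,0,0,0]], "grip_force": 60}}

```text
clock: 48.5
position: [0.4337, -0.2702, 0.0676]
ee_rot: [2.593, 1.773, 0.001]
force: [-1.0, 1.6, 5.2]
width: 0.187
gripper_force: 60.0
```

Call:
{"op": "drive_tool", "data": {"steps": [[0.9,0,0,10,0],[0.9,0,0,20,0],[0.9,0,0,30,0],[0.9,0,0,35,0],[0.9,0,0,0,0],[0.9,0,0,0,0]]}}

```text
clock: 49.0
position: [0.4343, -0.2706, 0.1641]
ee_rot: [2.591, 1.772, 0.004]
force: [0.6, 1.3, -2.5]
width: 0.191
gripper_force: 60.0
```

Call:
{"op": "drive_tool", "data": {"steps": [[0.9,0,40,0,0.1],[0.9,0,40,0,0.1],[0.9,0,40,0,0.086],[0.9,0,40,0,0],[0.9,17,36,0,0],[0.9,40,3,0,0],[0.9,40,0,0,0],[0.9,40,0,0,0],[0.9,40,0,0,0],[0.9,0,0,0,0],[0.9,0,0,0,0],[0.9,0,0,-20,0],[0.9,0,0,0,0],[0.9,0,0,0,0]]}}

```text
clock: 50.17
position: [0.6081, -0.0711, 0.141]
ee_rot: [-2.312, -2.122, 0.004]
force: [0.2, 0.4, -0.4]
width: 0.192
gripper_force: 60.0
```

```bash
python3 -c "
from h import *; forces(4)"
```

```text
force mean [-0.41  0.07 -0.48] sd [0.64 0.67 0.23]
[ 0.6104 -0.0712  0.1431] 0.19002783993458117 59.99964773654938
```

Call:
{"op": "drive_tool", "data": {"steps": [[0.9,0.8,0,-20,0],[0.9,0,0,-15,0],[0.9,0,0,-8,0],[0.9,0,0,0,0],[0.9,0,0,0,0]]}}

```text
clock: 50.78
position: [0.6112, -0.0712, 0.0997]
ee_rot: [-2.314, -2.125, 0.0]
force: [0.4, 0.9, 0.2]
width: 0.191
gripper_force: 60.0
```

Call:
{"op": "drive_tool", "data": {"steps": [[0.9,0,0,-1.5,0],[0.9,0,0,-1.5,0],[0.9,0,0,0,0],[0.9,0,0,0,0]]}}

```text
clock: 51.12
position: [0.6114, -0.0712, 0.0966]
ee_rot: [2.314, 2.125, 0.001]
force: [0.3, -0.6, -1.3]
width: 0.19
gripper_force: 60.0
```

Call:
{"op": "drive_tool", "data": {"steps": [[0.9,0,0,-1,0],[0.9,0,0,-1,0],[0.9,0,0,0,0],[0.9,0,0,0,0]]}}

```text
clock: 51.45
position: [0.6116, -0.0713, 0.0961]
ee_rot: [2.314, 2.124, 0.002]
force: [-4.6, 1.2, 15.3]
width: 0.191
gripper_force: 60.0
```

Call:
{"op": "drive_tool", "data": {"steps": [[0.9,0,0,3,0],[0.9,-3.9,-3.9,0,0],[0.9,0,0,-1.5,0],[0.9,0,0,-1.5,0],[0.9,0,0,0,0],[0.9,0,0,0,0]]}}

```text
clock: 51.95
position: [0.6071, -0.075, 0.0939]
ee_rot: [-2.314, -2.125, 0.001]
force: [0.0, 0.9, -0.6]
width: 0.194
gripper_force: 60.0
```

Call:
{"op": "drive_tool", "data": {"steps": [[0.9,0,0,3,0],[0.9,3.9,-1.6,0,0],[0.9,0,0,-1.5,0],[0.9,0,0,-1.5,0],[0.9,0,0,0,0],[0.9,0,0,0,0]]}}

```text
clock: 52.45
position: [0.6125, -0.077, 0.0958]
ee_rot: [2.313, 2.123, 0.003]
force: [-2.0, 0.2, 13.6]
width: 0.189
gripper_force: 60.0
```

Call:
{"op": "drive_tool", "data": {"steps": [[0.9,0,0,3,0],[0.9,3.9,1.6,0,0],[0.9,0,0,-1.5,0],[0.9,0,0,-1.5,0],[0.9,0,0,0,0],[0.9,0,0,0,0]]}}

```text
clock: 52.95
position: [0.6163, -0.0748, 0.0962]
ee_rot: [2.313, 2.125, 0.004]
force: [-4.4, 1.4, 20.7]
width: 0.19
gripper_force: 60.0
```

Call:
{"op": "drive_tool", "data": {"steps": [[0.9,0,0,3,0],[0.9,1.6,3.9,0,0],[0.9,0,0,-1.5,0],[0.9,0,0,-1.5,0],[0.9,0,0,0,0],[0.9,0,0,0,0]]}}

```text
clock: 53.45
position: [0.6175, -0.0705, 0.0962]
ee_rot: [2.313, 2.125, 0.004]
force: [-6.4, 1.7, 25.6]
width: 0.194
gripper_force: 60.0
```

The first poke, at (0.607,-0.075), dropped in, so I'll return there.

Call:
{"op": "drive_tool", "data": {"steps": [[0.9,0,0,3,0],[0.9,-5,-2,0,0],[0.9,-4.4,-1.9,0,0],[0.9,0,0,0,0],[0.9,0,0,-1.5,0],[0.9,0,0,-1.5,0],[0.9,0,0,0,0],[0.9,0,0,0,0]]}}

```text
clock: 54.12
position: [0.6073, -0.075, 0.094]
ee_rot: [-2.314, -2.125, 0.0]
force: [0.2, 0.2, -1.5]
width: 0.194
gripper_force: 60.0
```

Call:
{"op": "drive_tool", "data": {"steps": [[0.9,0,0,-1,0],[0.9,0,0,-1,0],[0.9,0,0,0,0],[0.9,0,0,0,0]]}}

```text
clock: 54.45
position: [0.6073, -0.0751, 0.0922]
ee_rot: [2.314, 2.125, -0.0]
force: [0.3, -0.7, -1.9]
width: 0.194
gripper_force: 60.0
```

Call:
{"op": "drive_tool", "data": {"steps": [[0.9,0,0,-1,0],[0.9,0,0,-1,0],[0.9,0,0,-1,0],[0.9,0,0,0,0],[0.9,0,0,0,0]]}}

```text
clock: 54.87
position: [0.6073, -0.0751, 0.0892]
ee_rot: [2.314, 2.125, -0.0]
force: [-0.7, -0.3, -0.7]
width: 0.193
gripper_force: 60.0
```

Call:
{"op": "drive_tool", "data": {"steps": [[0.9,0,0,-2,0],[0.9,0,0,-2,0],[0.9,0,0,-2,0],[0.9,0,0,0,0],[0.9,0,0,0,0]]}}

```text
clock: 55.28
position: [0.6072, -0.0752, 0.0831]
ee_rot: [-2.314, -2.125, 0.0]
force: [-0.0, 0.5, -1.5]
width: 0.191
gripper_force: 60.0
```

Call:
{"op": "drive_tool", "data": {"steps": [[0.9,0,0,-3,0],[0.9,0,0,-3,0],[0.9,0,0,-3,0],[0.9,0,0,0,0],[0.9,0,0,0,0]]}}

```text
clock: 55.7
position: [0.6072, -0.0752, 0.074]
ee_rot: [-2.314, -2.125, 0.001]
force: [0.8, -1.2, -2.1]
width: 0.195
gripper_force: 60.0
```

Call:
{"op": "drive_tool", "data": {"steps": [[0.9,0,0,-2,0],[0.9,0,0,-2,0],[0.9,0,0,-2,0],[0.9,0,0,0,0],[0.9,0,0,0,0]]}}

```text
clock: 56.12
position: [0.6074, -0.0751, 0.0686]
ee_rot: [2.314, 2.125, 0.001]
force: [-0.8, -0.7, 4.0]
width: 0.191
gripper_force: 60.0
```

Call:
{"op": "drive_tool", "data": {"steps": [[0.9,0,0,-1,0],[0.9,0,0,0,0],[0.9,0,0,0,0]]}}

```text
clock: 56.37
position: [0.6074, -0.0751, 0.0685]
ee_rot: [2.314, 2.125, 0.002]
force: [-4.3, 0.1, 15.4]
width: 0.193
gripper_force: 60.0
```

Home as well. I'll release, retreat and check.

Call:
{"op": "drive_tool", "data": {"steps": [[0.9,0,0,1,0],[0.4,0,0,0,0],[0.4,0,0,0,0],[0.4,0,0,0,0],[0.4,0,0,20,0],[0.4,0,0,35,0],[0.4,0,0,40,0],[0.4,0,0,30,0],[0.4,-40,0,0,0],[0.4,-40,0,0,0],[0.4,-40,0,0,0],[0.4,-40,0,0,0],[0.4,-40,0,0,0],[0.4,0,0,0,0],[0.4,0,0,0,0]]}}

```text
clock: 57.62
position: [0.4053, -0.0745, 0.1933]
ee_rot: [-2.312, -2.124, -0.002]
force: [0.2, -0.8, 0.2]
width: 0.601
gripper_force: 0.0
```

```bash
python3 - <<'E'
from h import *
print(observe()['position'],observe()['clock']); c=get_image("scene"); d=get_image("top")
a=cv2.resize(c["image"][190:360,80:400,::-1],None,fx=2.4,fy=2.4,interpolation=cv2.INTER_CUBIC)[:400,:780]
b=cv2.resize(d["image"][140:260,180:480,::-1],(780,200*780//500),interpolation=cv2.INTER_CUBIC)[:200]
b=cv2.resize(d["image"][140:217,180:480,::-1],(780,200),interpolation=cv2.INTER_CUBIC)
cv2.imwrite("pics/final.png",np.vstack([a,b]))
E
```

```text
[ 0.40532036 -0.07454313  0.19327897] 57.6167Traceback (most recent call last):
  File "<stdin>", line 6, in <module>
    return _nx.concatenate(arrs, 0, dtype=dtype, casting=casting)
           ~~~~~~~~~~~~~~~^^^^^^^^^^^^^^^^^^^^^^^^^^^^^^^^^^^^^^^
ValueError: all the input array dimensions except for the concatenation axis must match exactly, but along dimension 1, the array at index 0 has size 768 and the array at index 1 has size 780
```

```bash
python3 - <<'E'
from h import *
c=get_image("scene"); d=get_image("top")
a=cv2.resize(c["image"][190:355,80:400,::-1],(780,400),interpolation=cv2.INTER_CUBIC)
b=cv2.resize(d["image"][140:217,180:480,::-1],(780,200),interpolation=cv2.INTER_CUBIC)
cv2.imwrite("pics/final.png",np.vstack([a,b]))
E
```

```text
(no output)
```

View pics/final.png

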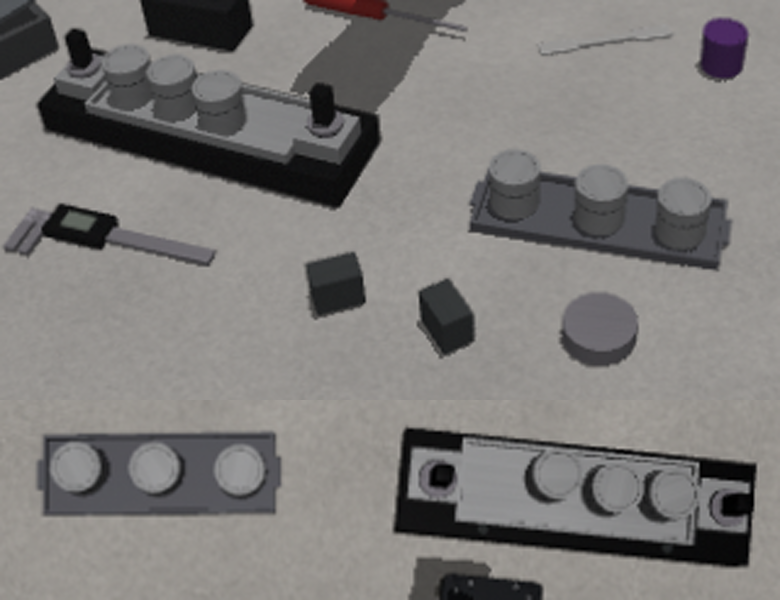

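The final view shows three full tins in the pallet, three empties in the returns tray and both pins down. The third pallet tin, at (555,475) in the top strip, looks slightly off line, so I'll check its position numerically.

```bash
python3 - <<'E'
from h import *
d=get_image("top"); 
f=lambda u,v:((u+.5)/2.6-.5+180,(v-400+.5)/(200/77)-.5+140)
u=np.array([.0836,.9965]);w=np.array([.9965,-.0836])
for p in[(674,493),(616,488),(558,474)]:
    q=cast(d,[f(*p)],.086)[0][:2]-[.600,-.2102]; print((q@u*1e3).round(1),(q@w*1e3).round(1))
for p in[(77,467),(157,467),(240,469)]: print(cast(d,[f(*p)],.05)[0].round(4))
for p in[(125,62),(172,73),(219,86)]: pass
E
```

```text
-80.3 1.8
-25.7 0.9
29.2 8.4
[0.6162 0.2688 0.05  ]
[0.617  0.1921 0.05  ]
[0.6161 0.1129 0.05  ]
```

```bash
python3 - <<'E'
from h import *
c=get_image("scene"); u=np.array([.0836,.9965]);w=np.array([.9965,-.0836]);o=np.array([.600,-.2102])
for a,b in[(-80,2),(-26,1),(29,8)]:
    q=o+(u*a+w*b)/1e3; print(((proj(c,[[*q,.086],[*q,.040]])-[90,195])*[6,6]).round(0).tolist())
im=c["image"][195:290,90:220,::-1]; cv2.imwrite("pics/pal.png",cv2.resize(im,None,fx=6,fy=6,interpolation=cv2.INTER_CUBIC))
E
```

```text
[[245.0, 112.0], [267.0, 199.0]]
[[359.0, 137.0], [379.0, 225.0]]
[[469.0, 176.0], [487.0, 264.0]]
```

View pics/pal.png

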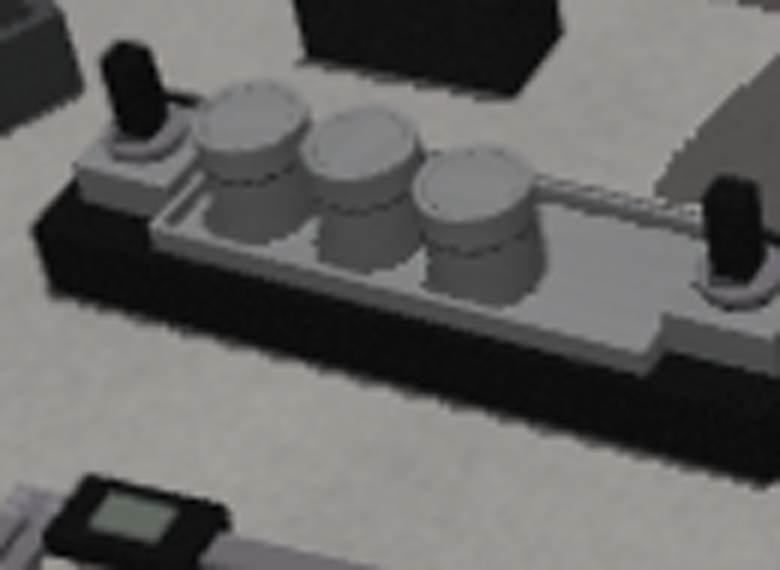

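The three pallet tins stand upright inside the rim with lids at (250,118), (360,143) and (475,185), parallel and level. Both pin flanges lie flat on their lugs, so I'm handing in.

```bash
python3 -c "
from cell import arm; print(arm.sign_off())"
```

```text
the job is handed in; nothing more can be done
None
```

I sorted all six tins, with three full ones upright in the pallet and three empty ones upright in the returns tray, seated both drop pins with their flanges flat on the lugs, and handed the job in; no verdict came back.

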